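# Open the hidden drawer of the gourd display riser

## Task

Open the hidden drawer in the wooden display riser: feel along its front step with a light touch until a block gives way under the fingertips and lets them sink into its recess, then press on so that the catch at the bottom trips and the drawer springs out a little. Draw the drawer fully out to its stop and let go. Never lean hard on the riser, and leave the gourds, the caliper and the brush where they are.

Things in the scene. Friction and masses are not known exactly. Their poses are not given: they have to be found in the camera images.
- riser: stepped display riser of plain brown wood, fixed, 480 wide (its y) x 230 deep (its x) x 96 mm high. Origin at the centre of its underside; x points from its front to its back, y along the front, z up. Its front face (x = -115 mm) looks to the robot. Along the front runs a level step. Pushing the wood of the riser with more than 45 N is leaning hard on it
- step_mid (a point): middle of the step's top, 80 mm above the table (riser x -90, y 0; axes as the riser's). The step is 50 mm deep (x -115 to -65) and 230 mm long (y -115 to 115); behind it and at its ends the wood stands 16 mm higher. It is a row of blocks that look alike, 40 mm long each and as deep as the step. All are rigid but one, the floating block: its centre is anywhere from y -62 to 62 mm
- step_left (a point): +y end of the step's top (riser x -90, y 115 mm). How the floating block feels: fingertips wholly on it push it down 6 mm with 1 to 3 N (the recess), where it meets the catch; that takes 5 N to start and 9 N to bottom, 5 mm deeper (11 mm below the step in all), and trips near the bottom. Both spring back when let go. No sign of it can be seen
- step_right (a point): -y end of the step's top (riser x -90, y -115 mm), where the end block begins
- drawer_front_top (a point): middle of the top edge of the drawer's front panel, 55 mm above the table; moves with the drawer. Panel: plain wood, 240 wide, 10 thick (riser x; the point is mid-thickness), 45 mm high, flush with the riser's front while shut. When out, the drawer is taken by this edge from above; behind the panel it is empty for 45 mm, down to a felt floor 42 mm below the edge
- drawer (a joint): how far the drawer is out, in m, along the riser's -x: 0 shut and latched, about 0.055 after it has sprung out (45 mm clear between its panel and the riser), 0.120 at its stop. It slides with about 1 N of friction and stays where it is left
- gourd_left_mid (a point): middle of a polished gourd, 54 mm wide and 86 mm high, standing on the riser's end block at +y; leave alone
- gourd_right_mid (a point): middle of a gourd 49 mm wide and 77 mm high, standing on the riser's end block at -y; leave alone
- gourd_back_mid (a point): middle of a gourd 59 mm wide and 95 mm high, standing towards the back of the riser's top; leave alone
- gourd_table_mid (a point): middle of a gourd 57 mm wide and 90 mm high, standing on the table beside the riser; leave alone
- caliper: steel caliper, 230 mm long, lying on the table; leave alone
- brush: polishing brush lying on the table; leave alone

How it is judged:
By the outcome, as a careful person would: the job done as asked, in the order asked, and still so for the second after the job is handed in, with the robot touching nothing.
It also fails if it takes over 72 s, if anything falls off the work surface, if the arm or the gripper's body presses on something with over 40 N, if the wrist force passes 120 N, or if a joint passes its speed limit or range.

## Robot

A 6-joint arm with a two-finger parallel gripper is mounted at the origin on the work surface. World frame = base frame: x ahead of the robot, y to its left, z up, the work surface at z = 0. Lengths are in m, angles in degrees, forces in N, time in s.
With the tool pointing down it reaches from about 0.25 to 0.725 m from the base axis. Payload 9.7 kg.
Tool frame: the origin (TCP) lies on the centre line of the jaws, within the pads' length; the fingertips stand 19 mm ahead of it and the grasp point (between the pads) is the TCP; z points along the fingers, y is the direction in which the jaws open and shut (so a half turn about z gives the same grasp; the last joint's range is limited). The gripper opens to 85 mm and grips with 20 to 120 N. Pads are 22 mm wide; open, the fingers measure 114 mm over their backs; the gripper's body (76 mm by 85 mm) begins 54 mm behind the grasp point. The pads swing forward as they close: fully open they stand 13 mm farther back than shut.
Start: joints at [-68.297, 4.979, 10.078, 95.1, 0, 90], TCP at [0.203, -0.511, 0.25] pointing down, gripper open.
Joint ranges: [-179.16, 179.16], [-48.56, 103.87], [-65.8, 70.77], [-126.05, 130.52], [-82.76, 87.17], [-180, 180]. Speed limits (degrees/s): [127.2, 127.2, 147.25, 180, 180, 180].

## Interface

Orientations are given as [roll, pitch, yaw] about the fixed x, y, z axes, in that order (R = Rz(yaw) Ry(pitch) Rx(roll)).
In Python, from workcell import bot gives the robot as it stands.
- The arm moves only by the tool servo_tool, never from a script. Its argument "motion" is a list that holds one entry, the list of rows, each a list of 6 numbers: the shift along the tool's x, y, z in mm, then the turn, a rotation vector about the tool's x, y, z in rad. A call has 1 to 5 rows; each row shifts and turns the commanded pose from where the row before left it, along the tool's axes as they then stand; what a row does not reach is not made up. A row lasts 1/10 s, in which the tool goes at most 50 mm and 8.59 degrees, less where a joint would pass 70% of its speed; a pose out of reach is approached as far as the arm can. A call is refused whole if a number of a shift passes 50 or a number of a turn 0.15, either way. A call with a gripper value outside its range is refused whole. "gripper" is the finger opening in mm, from 0 to 85.4, set as the call begins (left out, the last holds). The fingers move at their own pace and stop on an object; "newtons" is the grip in N (left out, the last holds). Time passes only in rows, so rows that do not move let the fingers close. It gives the time, the measured TCP pose, the force and the opening at its end, in the units of the state.
- bot.get_obs(): the state, without advancing time (a new reading comes with each control period).
- bot.camera(name): name is "scene" or "top" or "wrist"; returns a dict with "color" (400x640x3 uint8, red, green, blue), "fx", "fy", "cx", "cy" (pixels), "R" (3x3) and "t" (3): a world point X has camera coordinates R X + t. Camera axes: x right, y down, z forward; pixel columns grow to the right and rows downward; lengths in m; the calibration is good to about 2 mm. A picture is of the moment at which its call begins. There is no depth.
- bot.job_done(): hands the job in, once; it reports no verdict.
Trained networks look in a picture, given as the dict that the camera call returned (one of the last four; its "shot" number tells which), for a name from the list of things; names that differ only in an ending like _2 or _b are one class to them, and where a whole thing is asked for, a point or a joint stands for the part that bears it (a point fixed in the world has none). Each returns a list of dicts, best first, with "confidence" (0 to 1); they miss things now and then, are a little off and sometimes report something else, mostly with a low value. They report only what shows in the picture. A call takes as long as a camera call.
- bot.look_for(picture, label): "rect" ([left, top, width, height] in pixels, round what is visible of it).
The state is a dict: "time": time; "q": joint angles; "qd": joint speeds; "joint_efforts": joint torques, N m; "ee_pos": TCP position; "tcp_rot": TCP orientation; "wrist_force": force on the tool from outside, world axes, zero at the start; "torque": the same for the moment, N m; "opening": finger opening in m.
Only numpy, scipy, OpenCV 4.12 (cv2) and the standard library are available. Lean on these libraries where they do the work, as an engineer would, in place of code of your own. Each camera call takes 0.05 s, during which the arm holds its last target.

## Working session

There is one attempt and no reset: what is moved stays moved. The work goes in short steps, Python scripts to look and compute and a tool call to move; the robot and the scene stay as the last step left them, time stands still between calls to the robot, and variables do not carry over. Pictures are saved under pics/ and viewed, and the job is handed in when it is done.

Besides the shell and the picture viewer there is one more tool, called as a command line: name --argument value ..., lists and objects as JSON in quotes. servo_tool: Moves the arm, as the interface text tells. Its arguments: {"type":"object","properties":{"motion":{"type":"array","items":{"type":"array","items":{"type":"array","items":{"type":"number"}}}},"gripper":{"type":"number"},"newtons":{"type":"number"}},"required":["motion"]}

```bash
mkdir -p pics; ls; python3 - <<'E'
from workcell import bot
import cv2
o=bot.get_obs();print(o)
for n in ("scene","top"):
    p=bot.camera(n);cv2.imwrite(f"pics/{n}0.png",p["color"][:,:,::-1])
    print(n,p["fx"],p["fy"],p["cx"],p["cy"],p["R"],p["t"])
    for l in ["riser","step_mid","step_left","step_right","drawer_front_top","gourd_left_mid","gourd_right_mid","gourd_back_mid","gourd_table_mid","caliper","brush"]:
        r=bot.look_for(p,l);print(l,[(x["rect"],round(x["confidence"],2)) for x in r[:3]])
E
```

```text
pics
{'time': 0.0, 'q': array([-6.82963218e+01,  5.01494049e+00,  1.00345557e+01,  9.50986113e+01,
        1.21089888e-03,  9.00005350e+01]), 'qd': array([ 0.13170791,  0.03013699, -0.03306825, -0.09586385, -0.0024004 ,
        0.08003677]), 'joint_efforts': array([-4.85359778e-04, -5.20391929e+01,  4.64796388e+01,  1.64194970e-02,
       -1.49154562e-05, -1.67100279e-05]), 'ee_pos': array([ 0.20332819, -0.51083053,  0.2495471 ]), 'tcp_rot': array([-1.79921004e+02, -1.21016016e-03,  2.17031416e+01]), 'wrist_force': array([-0.66265103,  0.27196097,  0.2771662 ]), 'torque': array([-0.02767509,  0.00301968, -0.00328636]), 'opening': 0.08543350507367937}
scene 366.45459560649124 366.45459560649124 317.8590553427305 194.31530906311926 [[-0.21309994  0.97700849  0.00654495]
 [ 0.81508697  0.18146813 -0.5501841 ]
 [-0.53872224 -0.1119095  -0.83501773]] [ 0.08300281 -0.37798969  1.51793665]
riser [([194.4, 186.8, 179.5, 119.3], 0.78)]
step_mid [([196.6, 192.7, 177.8, 108.6], 0.8)]
step_left [([195.3, 186.7, 177.1, 114.7], 0.75)]
step_right [([219.8, 195.1, 17.8, 17.3], 0.68), ([192.7, 188.1,
[... 409 characters left out ...]
4073814 321.1404188547157 194.53121301890147 [[-0.00465636 -0.99992381 -0.01143164]
 [-0.98698893  0.00643287 -0.16065951]
 [ 0.1607208   0.01053482 -0.98694369]] [0.02438588 0.55671574 1.01504634]
riser [([249.8, 102.1, 182.5, 93.1], 0.55)]
step_mid [([249.6, 101.7, 181.0, 93.9], 0.86)]
step_left []
step_right [([249.5, 103.3, 180.6, 90.1], 0.68)]
drawer_front_top [([314.8, 191.6, 68.4, 0.0], 0.68)]
gourd_left_mid [([257.8, 163.8, 19.1, 17.3], 0.73)]
gourd_right_mid [([405.9, 152.7, 18.5, 14.1], 0.6)]
gourd_back_mid [([327.2, 106.1, 21.8, 30.4], 0.93)]
gourd_table_mid [([173.8, 226.9, 24.2, 24.2], 0.59)]
caliper [([424.9, 229.1, 44.0, 84.5], 0.96)]
brush [([176.3, 258.0, 65.4, 46.0], 0.87)]
```

```bash
python3 - <<'E'
import cv2
a=cv2.imread("pics/top0.png");cv2.imwrite("pics/top0z.png",cv2.resize(a[80:340,150:490],None,fx=2.3,fy=2.3,interpolation=cv2.INTER_CUBIC))
a=cv2.imread("pics/scene0.png");cv2.imwrite("pics/scene0z.png",cv2.resize(a[110:330,170:460],None,fx=2.7,fy=2.7,interpolation=cv2.INTER_CUBIC))
E
```

```text
(no output)
```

View pics/top0z.png

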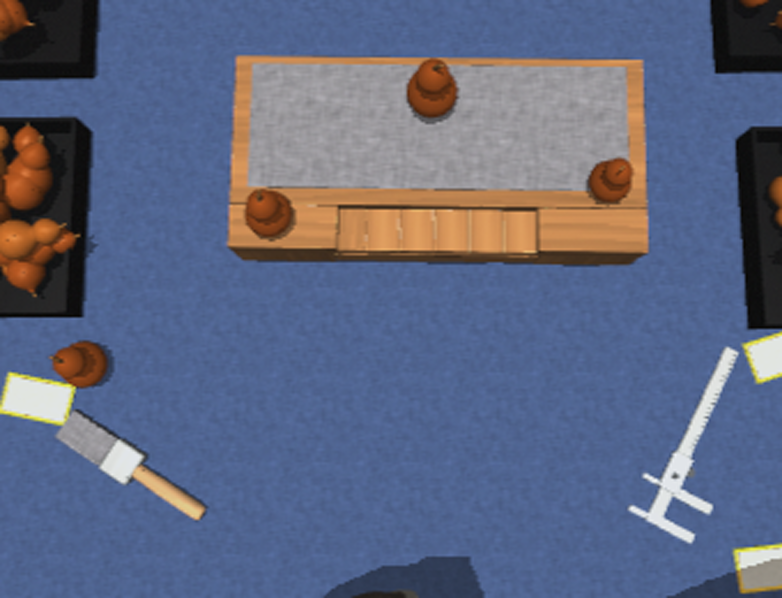

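View pics/scene0z.png

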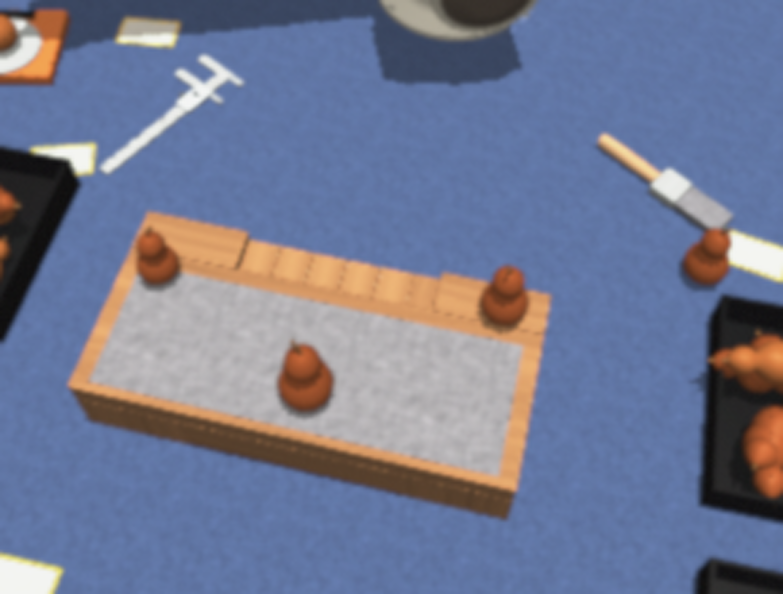

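```bash
cat > h.py <<'E'
import numpy as np
from scipy.optimize import least_squares
def proj(c,X): 
    p=X@np.array(c["R"]).T+np.array(c["t"]); return np.c_[c["fx"]*p[:,0]/p[:,2]+c["cx"],c["fy"]*p[:,1]/p[:,2]+c["cy"]]
def rz(s,L):
    x,y,a=s[:3];c,d=np.cos(a),np.sin(a);L=np.asarray(L,float)
    return np.c_[x+c*L[:,0]-d*L[:,1],y+d*L[:,0]+c*L[:,1],L[:,2]]
def ray(c,u,v,z):
    R=np.array(c["R"]);o=-R.T@np.array(c["t"]);d=R.T@np.array([(u-c["cx"])/c["fx"],(v-c["cy"])/c["fy"],1]);return o+d*(z-o[2])/d[2]
E
python3 - <<'E'
from h import *
from workcell import bot
T=bot.camera("top");S=bot.camera("scene")
h=.096
L=[(-.115,.24,h),(-.115,-.24,h),(.115,.24,h),(.115,-.24,h),(-.115,.115,h),(-.115,-.115,h)]
pt=np.array([(229,247),(648,252),(237,57),(643,60),(337,250),(539,253)])/2.3+[150,80]
ps=np.array([(550,294),(148,213),(512,492),(70,385),(435,290),(239,268)])/2.7+[170,110]
ps=ps[:4]
f=lambda s:np.r_[(proj(T,rz(s,L))-pt).ravel(),(proj(S,rz(s,L[:4]))-ps).ravel()]
for ff in (f,lambda s:f(s)[:12],lambda s:f(s)[12:]):
    r=least_squares(ff,[.55,0,0],loss='soft_l1');print(r.x,np.degrees(r.x[2]));print(ff(r.x).round(1))
s=least_squares(f,[.55,0,0],loss='soft_l1').x
print("step",rz(s,[(-.09,y,.08) for y in(0,.115,-.115)]), "drawer", rz(s,[(-.11,0,.055),(-.23,0,.055)]))
for n,l in(("gourd_left_mid",.139),("gourd_right_mid",.134),("gourd_back_mid",.143)):
  for c in (T,S):
    for x in bot.look_for(c,n)[:1]:
        a=x["rect"];print(n,ray(c,a[0]+a[2]/2,a[1]+a[3]/2,l))
E
```

```text
[ 0.67941612 -0.03135809 -0.02073649] -1.1881136116112692
[-0.9 -0.2  0.4  0.1 -0.5 -0.8  0.  -0.2 -0.3 -0.9 -0.2 -1.  -0.1 -0.9
 -0.7 -2.   1.  -1.8 -1.7 -1. ]
[ 0.67814581 -0.03193002 -0.01877202] -1.0755574528745453
[-0.6  0.4  0.7  0.4 -0.4 -0.2  0.2  0.1 -0.  -0.3  0.1 -0.6]
[ 0.68308411 -0.02953841 -0.02322676] -1.3307951858333171
[ 0.4  0.5 -0.4 -1.1  1.3 -0.1 -1.6  0.1]
step [[ 0.58943547 -0.02949194  0.08      ]
 [ 0.59181999  0.08548334  0.08      ]
 [ 0.58705094 -0.14446722  0.08      ]] drawer [[ 0.56943977 -0.02907724  0.055     ]
 [ 0.44946557 -0.02658904  0.055     ]]
gourd_left_mid [0.60160509 0.16193692 0.139     ]
gourd_left_mid [0.61462707 0.16061906 0.139     ]
gourd_right_mid [ 0.63233953 -0.22338554  0.134     ]
gourd_right_mid [ 0.64183515 -0.21295523  0.134     ]
gourd_back_mid [ 0.73345224 -0.02677931  0.143     ]
gourd_back_mid [ 0.74564693 -0.01872322  0.143     ]
```

servo_tool --motion '[[[0,0,0,0,0,-0.147],[0,0,0,0,0,-0.147],[0,0,0,0,0,-0.147],[0,0,0,0,0,-0.147]]]' --gripper 0 --newtons 40

```text
time: 2.0
ee_pos: [0.2034, -0.511, 0.2503]
tcp_rot: [-180.0, -0.0, 55.7]
wrist_force: [-0.4, 0.6, -0.4]
opening: 0.0283
```

servo_tool --motion '[[[0,0,0,0,0,-0.147],[0,0,0,0,0,-0.147],[0,0,0,0,0,-0.147],[0,0,0,0,0,-0.147]]]'

```text
time: 2.4
ee_pos: [0.2034, -0.511, 0.2503]
tcp_rot: [-180.0, 0.0, 89.4]
wrist_force: [0.3, 0.3, -0.2]
opening: -0.0001
```

servo_tool --motion '[[[0,0,0,0,0,0],[0,0,0,0,0,0]]]'

```text
time: 2.6
ee_pos: [0.2034, -0.511, 0.2503]
tcp_rot: [180.0, 0.0, 88.8]
wrist_force: [-0.3, 0.2, 0.4]
opening: -0.0002
```

servo_tool --motion '[[[37.5,22,0,0,0,0],[37.5,22,0,0,0,0],[37.5,22,0,0,0,0],[37.5,22,0,0,0,0],[37.5,22,0,0,0,0]]]'

```text
time: 3.1
ee_pos: [0.3169, -0.3238, 0.2504]
tcp_rot: [180.0, 0.0, 88.8]
wrist_force: [0.5, -0.2, 0.0]
opening: 0.0001
```

servo_tool --motion '[[[37.5,22,0,0,0,0],[37.5,22,0,0,0,0],[37.5,22,0,0,0,0],[37.5,22,0,0,0,0],[37.5,22,0,0,0,0]]]'

```text
time: 3.6
ee_pos: [0.43, -0.1379, 0.2506]
tcp_rot: [180.0, 0.0, 88.8]
wrist_force: [0.5, -1.3, 0.1]
opening: -0.0003
```

servo_tool --motion '[[[37.5,22,0,0,0,0],[37.5,22,0,0,0,0],[37.5,22,0,0,0,0],[0,0,0,0,0,0],[0,0,0,0,0,0]]]'

```text
time: 4.1
ee_pos: [0.4972, -0.0274, 0.25]
tcp_rot: [-180.0, 0.0, 89.0]
wrist_force: [-0.2, -0.4, 0.3]
opening: -0.0001
```

```bash
python3 - <<'E'
from h import *
from workcell import bot
import cv2
print(bot.get_obs())
p=bot.camera("wrist");cv2.imwrite("pics/w1.png",p["color"][:,:,::-1])
s=(.679,-.0315,-.02)
a=p["color"][:,:,::-1].copy()
for X in rz(s,[(x,y,.08) for x in(-.115,-.065) for y in (-.115,0,.115)]+[(-.115,y,.096) for y in (-.24,.24)]):
    u=proj(p,X[None])[0];print(X,u);cv2.circle(a,(int(u[0]),int(u[1])),3,(0,255,0),1)
cv2.imwrite("pics/w1a.png",a)
import pickle;pickle.dump(p,open("w1.pkl","wb"))
E
```

```text
{'time': 4.1, 'q': array([-3.14821212e+00, -2.10598046e+00,  2.81248560e+00,  9.49680769e+01,
       -8.65912711e-03,  8.78127738e+01]), 'qd': array([-2.27235912, -1.144694  , -0.45899033,  0.25808141, -0.08574178,
       -1.22555528]), 'joint_efforts': array([  1.78807888, -43.1503129 ,  46.76214695,  -0.19870817,
         0.10448378,   0.17749313]), 'ee_pos': array([ 0.49724759, -0.02738989,  0.24996437]), 'tcp_rot': array([-1.79950095e+02,  6.75941460e-03,  8.90390208e+01]), 'wrist_force': array([-0.18830773, -0.38682626,  0.2749251 ]), 'torque': array([-0.02359066, -0.0126387 ,  0.00737433]), 'opening': -0.00011903561365270247}
[ 0.56172315 -0.14417715  0.08      ] [376.91462327 286.81073812]
[ 0.564023   -0.02920015  0.08      ] [383.47940135 183.14087873]
[0.56632285 0.08577685 0.08      ] [391.49844693  56.50547408]
[ 0.61171315 -0.14517709  0.08      ] [423.09344375 287.00421645]
[ 0.614013   -0.03020009  0.08      ] [434.26332002 183.35137116]
[0.61631285 0.08477691 0.08      ] [447.90767214  56.73618887]
[ 0.55922332 -0.26915215  0.096     ] [373.44127188 391.92089528]
[0.56882268 0.21075185 0.096     ] [ 408.48666247 -133.26490093]
```

View pics/w1a.png

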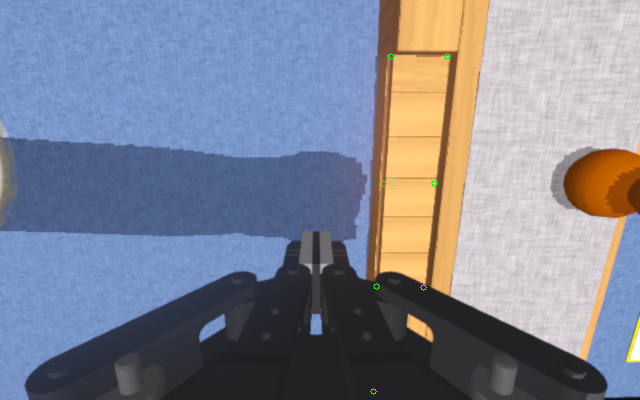

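```bash
python3 - <<'E'
from h import *
import pickle,cv2
p=pickle.load(open("w1.pkl","rb"))
a=p["color"][:,:,::-1]
cv2.imwrite("pics/w1z.png",cv2.resize(a[35:315,360:470],None,fx=2.1,fy=2.1,interpolation=cv2.INTER_CUBIC))
s=(.679,-.0315,-.02)
g=a[:,385:430].astype(int).sum(2).mean(1)
for v in range(40,300):
  if g[v]<g[v-1] and g[v]<g[v+1] and min(g[v-3],g[v+3])-g[v]>8:
    X=ray(p,410,v+.5,.08); c,d=np.cos(s[2]),np.sin(s[2]); dx,dy=X[0]-s[0],X[1]-s[1]
    print(v,g[v],"riser y mm",round((-d*dx+c*dy)*1000,1))
E
```

```text
53 250.73333333333332 riser y mm 117.5
92 463.1777777777778 riser y mm 84.8
136 449.73333333333335 riser y mm 45.3
178 453.9555555555556 riser y mm 4.8
216 473.3333333333333 riser y mm -34.5
252 471.75555555555553 riser y mm -74.3
```

View pics/w1z.png

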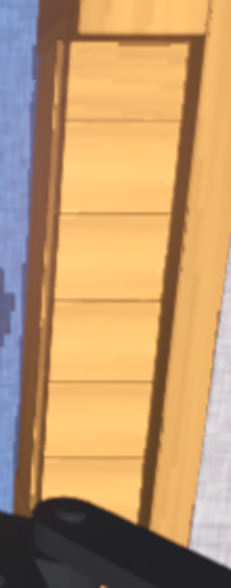

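servo_tool --motion '[[[-14,23,25,0,0,0],[-14,23,25,0,0,0],[-14,23,30,0,0,0],[-14,23,30,0,0,0],[0,0,15,0,0,0]]]'

```text
time: 4.65
ee_pos: [0.5883, -0.0885, 0.1219]
tcp_rot: [-179.8, 0.0, 88.8]
wrist_force: [-1.0, 0.3, -0.7]
opening: -0.0003
```

servo_tool --motion '[[[0,0,5,0,0,0],[0,0,0,0,0,0],[0,0,0,0,0,0]]]'

```text
time: 4.95
ee_pos: [0.5882, -0.0857, 0.1222]
tcp_rot: [179.9, 0.0, 89.1]
wrist_force: [-0.6, 0.2, 0.7]
opening: 0.0001
```

```bash
cat > look.py <<'E'
import sys,cv2
from h import *
from workcell import bot
o=bot.get_obs();print(o["time"],o["ee_pos"].round(4),o["tcp_rot"].round(2),o["wrist_force"].round(2))
a=[]
for n in sys.argv[2:]:
    p=bot.camera(n);im=p["color"][:,:,::-1]
    if n=="scene": im=cv2.resize(im[120:300,180:400],(640,524),interpolation=cv2.INTER_CUBIC)
    if n=="top": im=cv2.resize(im[90:250,230:450],(640,465),interpolation=cv2.INTER_CUBIC)
    cv2.imwrite(f"pics/{sys.argv[1]}_{n}.png",im)
E
python3 look.py a scene wrist
```

```text
4.95 [ 0.5882 -0.0857  0.1222] [1.7988e+02 1.0000e-02 8.9050e+01] [-0.59  0.22  0.66]
```

View pics/a_scene.png

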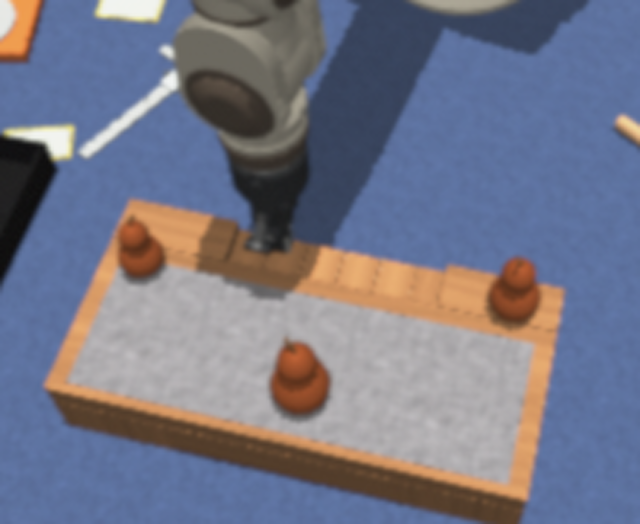

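View pics/a_wrist.png

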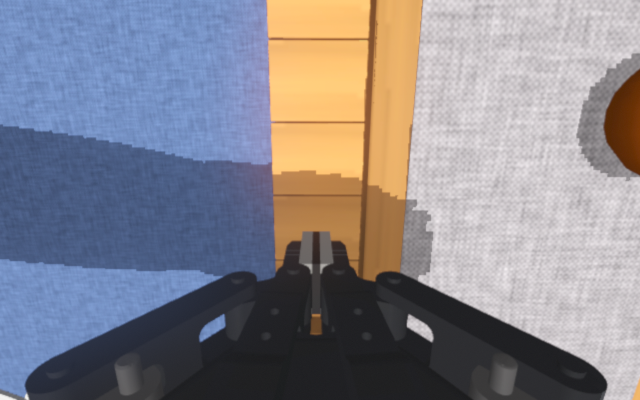

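servo_tool --motion '[[[0,0,10,0,0,0],[0,0,6,0,0,0],[0,0,3,0,0,0],[0,0,0,0,0,0]]]'

```text
time: 5.45
ee_pos: [0.5878, -0.0855, 0.1004]
tcp_rot: [-179.9, -0.0, 89.1]
wrist_force: [-0.2, -0.5, 0.6]
opening: 0.0
```

servo_tool --motion '[[[0,0,1.5,0,0,0],[0,0,1,0,0,0]]]'

```text
time: 5.65
ee_pos: [0.5884, -0.0856, 0.0989]
tcp_rot: [180.0, 0.0, 89.1]
wrist_force: [-0.6, -0.1, 0.8]
opening: -0.0001
```

servo_tool --motion '[[[0,0,1,0,0,0]]]'

```text
time: 5.75
ee_pos: [0.5883, -0.0856, 0.0979]
tcp_rot: [180.0, -0.0, 89.1]
wrist_force: [-0.1, -0.1, 1.1]
opening: -0.0002
```

servo_tool --motion '[[[0,0,0,0,0,0]]]'

```text
time: 5.85
ee_pos: [0.5883, -0.0856, 0.0979]
tcp_rot: [180.0, -0.0, 89.1]
wrist_force: [0.1, -0.4, 1.9]
opening: 0.0003
```

servo_tool --motion '[[[0,0,1,0,0,0],[0,0,0,0,0,0]]]'

```text
time: 6.05
ee_pos: [0.5883, -0.0856, 0.0968]
tcp_rot: [180.0, -0.0, 89.1]
wrist_force: [0.1, 0.1, 1.6]
opening: 0.0001
```

servo_tool --motion '[[[0,0,1,0,0,0],[0,0,0,0,0,0]]]'

```text
time: 6.25
ee_pos: [0.5884, -0.0856, 0.0958]
tcp_rot: [180.0, 0.0, 89.1]
wrist_force: [0.5, -0.4, 3.1]
opening: 0.0
```

servo_tool --motion '[[[0,0,1,0,0,0],[0,0,0,0,0,0]]]'

```text
time: 6.45
ee_pos: [0.5883, -0.0856, 0.0948]
tcp_rot: [180.0, 0.0, 89.1]
wrist_force: [0.4, 0.1, 1.8]
opening: -0.0001
```

servo_tool --motion '[[[0,0,1,0,0,0],[0,0,0,0,0,0]]]'

```text
time: 6.65
ee_pos: [0.5883, -0.0856, 0.0938]
tcp_rot: [180.0, 0.0, 89.1]
wrist_force: [0.6, 0.1, 2.3]
opening: -0.0003
```

servo_tool --motion '[[[0,0,0.5,0,0,0],[0,0,0,0,0,0]]]'

```text
time: 6.85
ee_pos: [0.5883, -0.0856, 0.0933]
tcp_rot: [180.0, -0.0, 89.1]
wrist_force: [1.0, 0.5, 1.8]
opening: -0.0001
```

servo_tool --motion '[[[0,0,1,0,0,0],[0,0,0,0,0,0]]]'

```text
time: 7.05
ee_pos: [0.5883, -0.0856, 0.0928]
tcp_rot: [180.0, 0.0, 89.1]
wrist_force: [-1.0, 0.7, 6.1]
opening: 0.0
```

servo_tool --motion '[[[0,0,1,0,0,0],[0,0,0,0,0,0]]]'

```text
time: 7.25
ee_pos: [0.5884, -0.0856, 0.092]
tcp_rot: [180.0, 0.0, 89.1]
wrist_force: [-0.4, 1.3, 7.2]
opening: 0.0001
```

servo_tool --motion '[[[0,0,1,0,0,0],[0,0,0,0,0,0]]]'

```text
time: 7.45
ee_pos: [0.5884, -0.0856, 0.0911]
tcp_rot: [179.9, 0.0, 89.1]
wrist_force: [-2.0, 0.3, 8.7]
opening: -0.0002
```

servo_tool --motion '[[[0,0,0.5,0,0,0],[0,0,0,0,0,0]]]'

```text
time: 7.65
ee_pos: [0.5884, -0.0856, 0.0907]
tcp_rot: [179.9, 0.0, 89.1]
wrist_force: [-1.9, 0.8, 8.5]
opening: 0.0002
```

servo_tool --motion '[[[0,0,1,0,0,0],[0,0,0,0,0,0]]]'

```text
time: 7.85
ee_pos: [0.5884, -0.0856, 0.0897]
tcp_rot: [179.9, 0.0, 89.1]
wrist_force: [-0.9, 0.4, 9.0]
opening: 0.0003
```

servo_tool --motion '[[[0,0,1,0,0,0],[0,0,0,0,0,0]]]'

```text
time: 8.05
ee_pos: [0.5884, -0.0856, 0.0886]
tcp_rot: [179.9, 0.0, 89.1]
wrist_force: [-0.7, 0.3, 7.4]
opening: 0.0002
```

servo_tool --motion '[[[0,0,0.5,0,0,0],[0,0,0,0,0,0]]]'

```text
time: 8.25
ee_pos: [0.5883, -0.0856, 0.0881]
tcp_rot: [180.0, 0.0, 89.1]
wrist_force: [-1.6, 0.9, 7.3]
opening: 0.0002
```

```bash
python3 look.py b scene
```

```text
8.25 [ 0.5883 -0.0856  0.0881] [1.7995e+02 1.0000e-02 8.9080e+01] [-1.64  0.87  7.27]
```

View pics/b_scene.png

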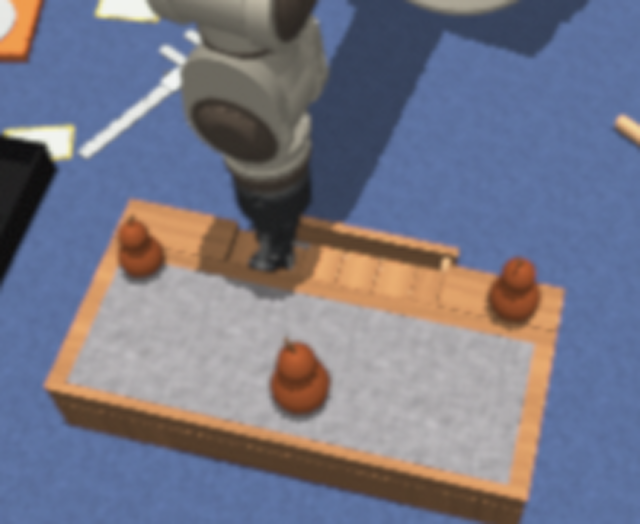

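servo_tool --motion '[[[0,0,-10,0,0,0],[0,0,-30,0,0,0],[0,0,-30,0,0,0],[0,0,0,0,0,0]]]'

```text
time: 8.7
ee_pos: [0.5895, -0.0858, 0.1618]
tcp_rot: [179.7, 0.0, 89.1]
wrist_force: [0.1, 0.9, 0.1]
opening: -0.0004
```

servo_tool --motion '[[[20,-25,0,0,0,0],[20,-25,0,0,0,0],[16,-24,0,0,0,0],[0,0,0,0,0,0],[0,0,0,0,0,0]]]'

```text
time: 9.2
ee_pos: [0.5149, -0.0282, 0.1572]
tcp_rot: [180.0, 0.0, 89.1]
wrist_force: [0.8, 0.4, -0.3]
opening: -0.0003
```

```bash
python3 look.py c top wrist scene;python3 - <<'E'
from h import *
from workcell import bot
s=(.679,-.0315,-.02)
for n in("top","wrist"):
    p=bot.camera(n);print(proj(p,rz(s,[(-.165,0,.055),(-.165,.12,.055),(-.165,-.12,.055)])))
    r=bot.look_for(p,"drawer_front_top");print(r)
    for x in r[:2]:
        a=x["rect"];print(ray(p,a[0]+a[2]/2,a[1]+a[3]/2,.055))
print(rz(s,[(-.165,0,.055)]))
E
```

```text
9.2 [ 0.5149 -0.0282  0.1572] [1.7999e+02 1.0000e-02 8.9130e+01] [ 0.77  0.44 -0.31]
[[339.48873251 209.47042895]
 [295.11263311 208.85661013]
 [384.00541529 210.08619235]]
[{'rect': [297.3, 193.5, 19.2, 18.9], 'confidence': 0.8}]
[0.53236646 0.05989132 0.055     ]
[[313.51604708 200.92240621]
 [313.90363312  27.91058553]
 [313.21956519 333.26688308]]
[{'rect': [303.8, 27.3, 94.4, 305.4], 'confidence': 0.86}, {'rect': [376.9, 2.6, 262.6, 396.7], 'confidence': 0.71}]
[ 0.54261607 -0.01221251  0.055     ]
[ 0.66361914 -0.03056701  0.055     ]
[[ 0.514033   -0.02820022  0.055     ]]
```

View pics/c_wrist.png

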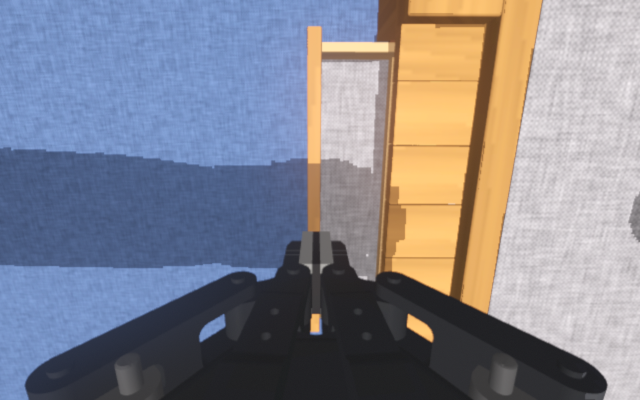

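View pics/c_top.png

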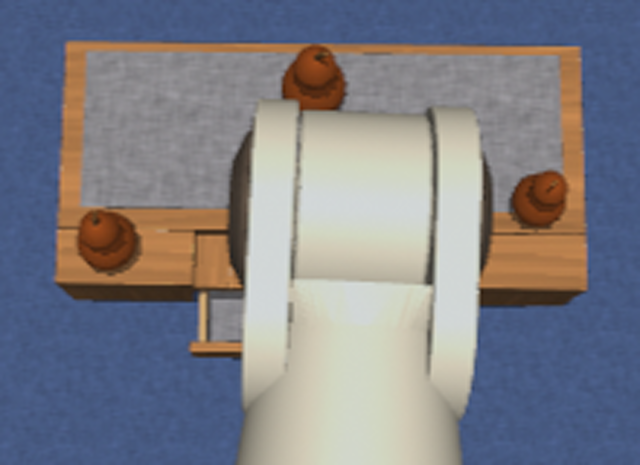

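servo_tool --motion '[[[0,0,0,0,0,0],[0,0,10,0,0,0],[0,0,10,0,0,0],[0,0,10,0,0,0],[0,0,10,0,0,0]]]' --gripper 30 --newtons 20

```text
time: 10.05
ee_pos: [0.5148, -0.0284, 0.1159]
tcp_rot: [-180.0, 0.0, 89.1]
wrist_force: [-0.6, 0.3, -0.1]
opening: 0.0296
```

servo_tool --motion '[[[0,0,10,0,0,0],[0,0,10,0,0,0],[0,0,0,0,0,0],[0,0,0,0,0,0]]]'

```text
time: 10.45
ee_pos: [0.5151, -0.0284, 0.0972]
tcp_rot: [-180.0, -0.0, 89.1]
wrist_force: [-0.6, -0.5, 0.1]
opening: 0.0299
```

```bash
python3 look.py d wrist
```

```text
10.45 [ 0.5151 -0.0284  0.0972] [-179.98   -0.     89.09] [-0.62 -0.54  0.12]
```

View pics/d_wrist.png

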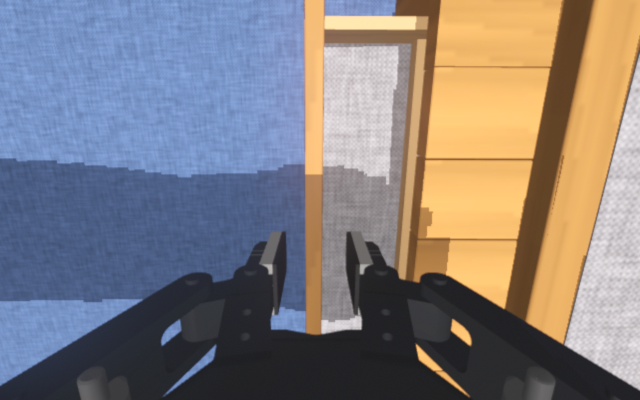

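servo_tool --motion '[[[0,0,5,0,0,0],[0,0,5,0,0,0],[0,0,5,0,0,0],[0,0,5,0,0,0]]]' --gripper 25

```text
time: 10.9
ee_pos: [0.5151, -0.0284, 0.0767]
tcp_rot: [-180.0, 0.0, 89.1]
wrist_force: [-0.3, -0.7, -0.3]
opening: 0.025
```

servo_tool --motion '[[[0,0,5,0,0,0],[0,0,5,0,0,0],[0,0,5,0,0,0],[0,0,2,0,0,0],[0,0,0,0,0,0]]]'

```text
time: 11.4
ee_pos: [0.515, -0.0284, 0.0599]
tcp_rot: [-180.0, -0.0, 89.1]
wrist_force: [-0.6, 0.1, 0.6]
opening: 0.025
```

servo_tool --motion '[[[0,0,0,0,0,0],[0,0,0,0,0,0],[0,0,0,0,0,0],[0,0,0,0,0,0]]]' --gripper 5 --newtons 20

```text
time: 11.8
ee_pos: [0.5152, -0.0285, 0.0605]
tcp_rot: [180.0, 0.0, 89.1]
wrist_force: [-1.1, -0.4, 1.7]
opening: 0.0089
```

servo_tool --motion '[[[0,-2,0,0,0,0],[0,-4,0,0,0,0],[0,-5,0,0,0,0],[0,-5,0,0,0,0],[0,-5,0,0,0,0]]]'

```text
time: 12.3
ee_pos: [0.4938, -0.028, 0.0605]
tcp_rot: [180.0, -0.0, 89.1]
wrist_force: [3.0, 1.5, 1.5]
opening: 0.0095
```

servo_tool --motion '[[[0,-5,0,0,0,0],[0,-5,0,0,0,0],[0,-5,0,0,0,0],[0,-5,0,0,0,0],[0,-5,0,0,0,0]]]'

```text
time: 12.8
ee_pos: [0.4689, -0.0275, 0.0605]
tcp_rot: [180.0, -0.0, 89.1]
wrist_force: [2.3, 3.4, 4.4]
opening: 0.0095
```

servo_tool --motion '[[[0,-5,0,0,0,0],[0,-4,0,0,0,0],[0,-2,0,0,0,0],[0,0,0,0,0,0]]]'

```text
time: 13.2
ee_pos: [0.4577, -0.0273, 0.0605]
tcp_rot: [-180.0, -0.0, 89.1]
wrist_force: [-0.1, 4.5, 6.7]
opening: 0.0095
```

servo_tool --motion '[[[0,-2,0,0,0,0],[0,-2,0,0,0,0],[0,0,0,0,0,0]]]'

```text
time: 13.5
ee_pos: [0.4538, -0.0272, 0.0604]
tcp_rot: [-180.0, -0.0, 89.1]
wrist_force: [-1.5, 4.1, 6.8]
opening: 0.0093
```

servo_tool --motion '[[[0,-1,0,0,0,0],[0,-1,0,0,0,0],[0,0,0,0,0,0]]]'

```text
time: 13.8
ee_pos: [0.4519, -0.0272, 0.0605]
tcp_rot: [-180.0, -0.0, 89.1]
wrist_force: [0.5, 4.8, 5.5]
opening: 0.0092
```

servo_tool --motion '[[[0,-1,0,0,0,0],[0,0,0,0,0,0]]]'

```text
time: 14.0
ee_pos: [0.4509, -0.0272, 0.0604]
tcp_rot: [-180.0, -0.0, 89.1]
wrist_force: [-0.8, 4.1, 6.7]
opening: 0.0095
```

servo_tool --motion '[[[0,-1,0,0,0,0],[0,0,0,0,0,0]]]'

```text
time: 14.2
ee_pos: [0.4503, -0.0272, 0.0605]
tcp_rot: [180.0, -0.0, 89.1]
wrist_force: [1.4, 5.1, 4.4]
opening: 0.0094
```

servo_tool --motion '[[[0,-1,0,0,0,0],[0,0,0,0,0,0]]]'

```text
time: 14.4
ee_pos: [0.4502, -0.0272, 0.0605]
tcp_rot: [179.8, -0.0, 89.1]
wrist_force: [8.3, 4.2, 0.6]
opening: 0.0094
```

servo_tool --motion '[[[0,-1,0,0,0,0],[0,0,0,0,0,0]]]'

```text
time: 14.6
ee_pos: [0.4502, -0.0272, 0.0605]
tcp_rot: [179.7, -0.0, 89.1]
wrist_force: [13.3, 3.6, -4.2]
opening: 0.0097
```

servo_tool --motion '[[[0,1.5,0,0,0,0],[0,0,0,0,0,0]]]'

```text
time: 14.8
ee_pos: [0.4503, -0.0272, 0.0605]
tcp_rot: [179.9, -0.0, 89.1]
wrist_force: [5.5, 4.4, 3.1]
opening: 0.0094
```

servo_tool --motion '[[[0,0,0,0,0,0],[0,0,0,0,0,0],[0,0,0,0,0,0],[0,0,0,0,0,0]]]' --gripper 25

```text
time: 15.2
ee_pos: [0.4493, -0.0275, 0.06]
tcp_rot: [-180.0, 0.0, 89.1]
wrist_force: [0.4, -0.6, -0.2]
opening: 0.025
```

```bash
python3 look.py e wrist
```

```text
15.2 [ 0.4493 -0.0275  0.06  ] [-1.7996e+02  2.0000e-02  8.9070e+01] [ 0.35 -0.6  -0.18]
```

View pics/e_wrist.png

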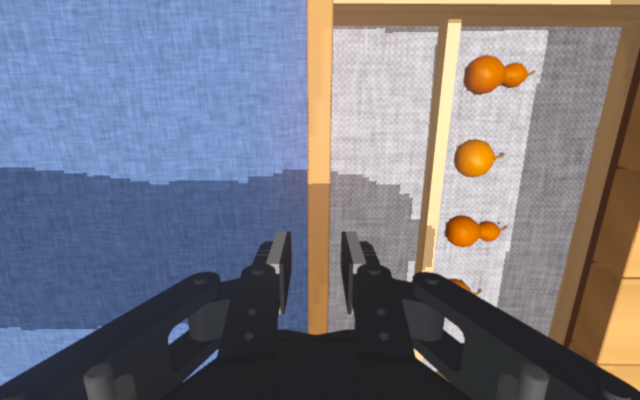

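Fingers are clear of the panel on both sides; I'll lift straight up and back away.

servo_tool --motion '[[[0,0,-10,0,0,0],[0,0,-20,0,0,0],[0,0,-30,0,0,0],[0,0,-30,0,0,0],[0,0,-30,0,0,0]]]'

```text
time: 15.75
ee_pos: [0.4495, -0.0274, 0.1823]
tcp_rot: [180.0, 0.0, 89.1]
wrist_force: [0.6, -0.1, -0.5]
opening: 0.0246
```

servo_tool --motion '[[[-20,-20,-15,0,0,0],[-35,-20,-15,0,0,0],[-35,-20,0,0,0,0],[-35,-20,0,0,0,0],[-35,-20,0,0,0,0]]]'

```text
time: 16.25
ee_pos: [0.3461, -0.1868, 0.2114]
tcp_rot: [179.9, 0.0, 89.1]
wrist_force: [0.6, -0.5, 0.6]
opening: 0.0247
```

servo_tool --motion '[[[-35,0,0,0,0,0],[-35,0,0,0,0,0],[-35,0,0,0,0,0],[0,0,0,0,0,0],[0,0,0,0,0,0]]]'

```text
time: 16.75
ee_pos: [0.3451, -0.2911, 0.2106]
tcp_rot: [-180.0, -0.0, 89.0]
wrist_force: [-0.3, 0.5, 0.7]
opening: 0.025
```

```bash
python3 look.py f top; python3 - <<'E'
from h import *
from workcell import bot
import cv2
s=(.679,-.0315,-.02)
p=bot.camera("top");a=p["color"][:,:,::-1].copy()
for n in ["gourd_left_mid","gourd_right_mid","gourd_back_mid","gourd_table_mid","caliper","brush"]:
    print(n,[x["rect"] for x in bot.look_for(p,n)[:1]])
for u in proj(p,rz(s,[(-.235,y,.055) for y in(-.12,.12)]+[(-.225,y,.055) for y in(-.12,.12)])):
    print(u)
cv2.imwrite("pics/g.png",cv2.resize(a[90:340,150:490],None,fx=2.3,fy=2.3,interpolation=cv2.INTER_CUBIC))
E
```

```text
16.75 [ 0.3451 -0.2911  0.2106] [-1.7998e+02 -2.0000e-02  8.8990e+01] [-0.34  0.49  0.72]
gourd_left_mid []
gourd_right_mid [[406.8, 150.6, 19.4, 16.2]]
gourd_back_mid [[330.0, 105.9, 18.3, 25.6]]
gourd_table_mid [[173.7, 224.7, 25.4, 23.7]]
caliper [[427.4, 229.0, 42.2, 84.6]]
brush [[175.7, 258.4, 63.5, 46.5]]
[384.28835533 236.1514952 ]
[294.42846379 234.82533948]
[384.24755813 232.39313218]
[294.52711144 231.08101177]
```

View pics/g.png

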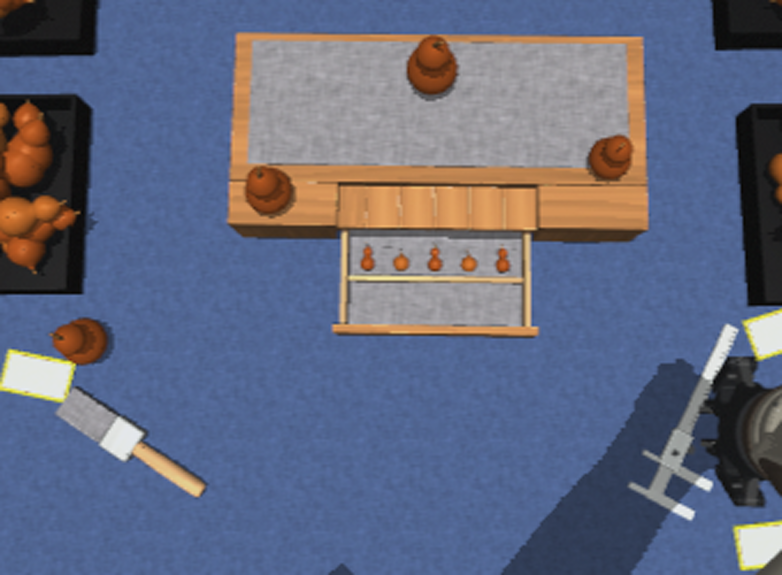

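```bash
python3 -c "
from workcell import bot
print(bot.job_done(), bot.get_obs()['time'])"
```

```text
the job is handed in; nothing more can be done
the job is handed in; nothing more can be done
```

The hidden drawer is open to its stop and let go. I handed the job in at about 17 s, and no verdict was reported.

- **Finding the block:** I felt the step with closed fingers. The first block I tried, at about riser y -56 mm, gave way under 2–3 N and sank about 6 mm.
- **Tripping the catch:** Pressing on about 5 mm more, with at most 9 N, tripped the catch. The drawer then sprang out, as the scene camera showed.
- **Drawing it out:** I took the panel's top edge from above with a 20 N grip and drew the drawer out 65 mm. It then stopped moving and the pull rose to 13 N, so it was at its stop. I eased off, let go, lifted clear and moved away.

**Last checks:** In the top picture the panel edge is within about 1 pixel of where 0.120 m out should put it. The tool is about 0.2 m above the table and the wrist force is only noise.

All four gourds, the caliper and the brush are where they began. The network did not report the left gourd in the last picture, but it is plainly visible and standing in its place. In the sprung-out view the network's position for the drawer's top edge was about 2 cm or more off in both cameras. I used the fitted riser pose instead, which matched the wrist picture.

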